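# Lemon on the board, knife out of the block and held ready over it

## Task

Get ready to slice the lemon for the tea: lay the lemon on the chopping board and let go of it, then draw the big knife (the one with the longest handle) out of the knife block and finish holding it, level and edge down, just above the lemon without touching it, with the middle of the blade over the lemon and the blade crossing the lemon's long axis. The program ends with the knife still held up there; leave the block standing where it is, the two smaller knives in it, and the mug, honey jar and teaspoon alone.

Things in the scene. Friction and masses are not known exactly. Their poses are not given: they have to be found in the camera images.
- big_knife: Big knife, ~170 g: longest black handle in the block, 3 rivets. Origin: front end of the handle, where the blade starts. x to the tip, z from edge to spine. Blade x 0..130, z -16 (edge)..+16, 3 thick. Handle x -120..0, z -12..+16, 20 thick (y): grip across y. Balances at x = -10. At home its front rests on the block's face, x down and away from the robot, 40 deg off vertical, z up and away.
- knife_grip (a point): Point inside the big knife's handle, 62 mm behind the front end of the handle, midway in its height (z = +2) and thickness: a good place to grip.
- knife_edge (a point): Middle of the big knife's cutting edge (65 mm from the handle).
- knife_tip (a point): Tip of the big knife's blade.
- knife_block: Loose wooden block, 166 (x) x 152 (y) x 165, 2.6 kg. Origin: centre of underside, z up. Its slanted face looks up and to -x (at yaw 0, the robot). Three upright slots at y -52, 0, +52 (mouths centred at x -68, z 135), 6.5 wide, 35 high, 140 deep, 40 deg off vertical: knives slide out along (-0.643, 0, 0.766) of its frame, no catch, the big one clear after 130. Any knife may be in any slot.
- middle_knife: Smaller knife in the block (leave it there): black handle 94 long, 21 high, 16 thick, two rivets. Origin and axes as for the big knife.
- small_knife: Smallest knife in the block (leave it there): black handle 80 long, 19 high, 15 thick, two rivets. Origin and axes as for the big knife.
- board: Beech chopping board, fixed, 217 (x) x 366 (y) x 16 high. Origin: centre of its underside on the worktop; its top is at z = 16 mm.
- lemon: Lemon, 72 long (its x axis, the long axis) x 57 wide (y) x 58 high (z), about 107 g. Origin: centre of its underside as it first lies. It can roll about its long axis.
- lemon_mid (a point): Centre of the lemon (29 mm above its origin along its z).
- mug: Mug standing upside down behind the board, 81 x 89 x 72. Bystander.
- honey_jar: Honey jar with a screw lid, 58 x 62 x 86, behind the board. Bystander.
- tea_spoon: Teaspoon, 132 long, lying at the front left on the worktop. Bystander.

How it is judged (in metres and radians):
On the way, in this order (a step that is already met when the one before it is completed fails the run):
1. the lemon lies on the board, let go and at rest, the big knife still in the block (x of lemon_mid in the frame of board between -0.1 and 0.1 m and y of lemon_mid in the frame of board between -0.175 and 0.175 m and height (world z) of lemon_mid below 0.058 m and contact force between lemon and board above 0.2 N and contact force between lemon and the fingers below 0.05 N and linear speed of lemon below 0.03 m/s and height (world z) of knife_tip below 0.06 m), for 0.3 s.
2. the big knife is drawn clear of the block and held up (height (world z) of knife_tip above 0.09 m and contact force between big_knife and knife_block below 0.05 N and contact force between big_knife and the fingers above 1 N), for 0.1 s.
At the end, for the whole second after the job is handed in: Lemon at rest on the board, untouched. Big knife still, held by the fingers alone, its z within 16 degrees of up; middle of its edge within 35 mm of the lemon's centre seen from above and 78 to 150 mm above the worktop; blade more than 50 degrees across the lemon's long axis (angle between big_knife's own z axis and vertical below 0.28 rad and horizontal distance between knife_edge and lemon_mid below 0.035 m and height (world z) of knife_edge between 0.078 and 0.15 m and angle between the x axis of big_knife and the x axis of lemon, either way round above 0.87 rad and contact force between big_knife and the fingers above 1 N and contact force between big_knife and lemon below 0.05 N and contact force between big_knife and board below 0.05 N and contact force between big_knife and knife_block below 0.05 N and linear speed of big_knife below 0.05 m/s and x of lemon_mid in the frame of board between -0.1 and 0.1 m and y of lemon_mid in the frame of board between -0.175 and 0.175 m and height (world z) of lemon_mid below 0.058 m and contact force between lemon and board above 0.2 N and contact force between lemon and the fingers below 0.05 N and linear speed of lemon below 0.03 m/s); the arm keeps its last pose, push and grip.
It fails at once if the knife block is dragged more than 30 mm or tipped (distance of knife_block from where it was at the start of the episode above 0.03 m or angle between knife_block's own z axis and vertical above 0.2 rad).
It fails at once if a smaller knife is pulled out or shifted more than 40 mm (distance of any of middle_knife, small_knife from where it was at the start of the episode above 0.04 m).
It fails at once if the mug, honey jar or teaspoon is shifted more than 30 mm (distance of any of mug, honey_jar, tea_spoon from where it was at the start of the episode above 0.03 m).
It also fails if it takes over 69 s, if anything falls off the work surface, if the arm or the gripper's body presses on something with over 40 N, if the wrist force passes 120 N, or if a joint passes its speed limit or range.

## Robot

A 6-joint arm with a two-finger parallel gripper is mounted at the origin on a cart in front of the work surface, level with it; the furniture and walls round the work are solid. World frame = base frame: x ahead of the robot, y to its left, z up, the work surface at z = 0. Lengths are in mm, angles in degrees, forces in N, time in s.
With the tool pointing down it reaches from about 300 to 850 mm from the base axis. Payload 4.2 kg.
Tool frame: the origin (TCP) lies at the very end of the fingers, on their centre line; the grasp point (between the pads) lies arm.grip_point_offset behind it (arm.grip_point_offset is the distance from the TCP to the grasp point, in mm); z points along the fingers, y is the line along which they close (so a half turn about z gives the same grasp; the last joint's range is limited). The gripper opens to 91 mm and grips with 3 to 60 N. Pads are 32 mm wide; open, the fingers measure 118 mm over their backs; the gripper's body (76 mm by 178 mm) begins 60 mm behind the grasp point.
Start: joints at [70.187, 18.312, 89.639, -0, 72.044, -1.146], TCP at [184.041, 544.768, 213.976] pointing down, gripper open.
Joint ranges: [-177.97, 177.97], [-48.28, 115.42], [12.27, 149.76], [-77.06, 257.06], [2.81, 150.46], [-146.56, 146.56]. Speed limits (degrees/s): [147.25, 147.25, 180, 180, 180, 180].

## Interface

Orientations are given as a 3x3 rotation matrix whose columns are the frame's x, y, z axes.
In Python, from rig import arm, cams, order gives the robot as it stands. The module is installed in compiled form; this text tells all that it offers.
- The arm moves only by the shell command python3 -m creep 'ROWS'. ROWS is JSON, a list of rows, each an object of numbers: "dx", "dy", "dz": the shift along the tool's x, y, z in m; "rx", "ry", "rz": the turn, a rotation vector about the tool's x, y, z in rad; "hand": the closure, from -1 (fully open) to 1 (shut). In form: [{"dx": .., "dy": .., "dz": .., "rx": .., "ry": .., "rz": .., "hand": ..}, ...]. A call has exactly 10 rows; each row is the pose to reach, as a shift and turn from the pose commanded when the call began, along the tool's axes at that moment; what a row does not reach only later rows make up. A row lasts 1/12 s, in which the tool goes at most 41.7 mm and 7.16 degrees, less where a joint would pass 70% of its speed; a pose out of reach is approached as far as the arm can. A call with a gripper value outside its range is refused whole. The fingers move at their own pace and stop on an object; the grip force is fixed at half the most. Time passes only in rows, so rows that repeat a pose let the fingers close, or fill a call up. It gives the time, the measured TCP pose, the force, the opening and the grip force at its end, in the units of the state.
- arm.observe(): the state, without advancing time (a new reading comes with each control period).
- cams.capture(name): name is "scene" or "top" or "wrist"; returns a dict with "color" (420x560x3 uint8, blue, green, red), "vfov" (degrees; the focal length in pixels is half the picture's height over the tangent of half this angle, whatever the lens; pixels are square), "cx", "cy" (the principal point, pixels), "xyz" and "rotation" of the camera in the world; the wrist camera has in their place "T_tool_cam" (4x4, takes a point from camera to tool coordinates, whose origin is the TCP and whose axes are the flange's). Camera axes: x right, y up, looking along -z (the intrinsics and any distortion apply to the point x, -y, -z); pixel columns grow to the right and rows downward; lengths in mm; the calibration is good to about 2 mm. A picture is of the moment at which its call begins: read the wrist's pose just before it. There is no depth.
- order.sign_off(): hands the job in; it is judged then, once.
The state is a dict: "t": time; "qpos": joint angles; "dq": joint speeds; "joint_efforts": joint torques, N m; "tool_pos": TCP position; "tcp_rot": TCP orientation; "force": force on the tool from outside, world axes, zero at the start; "wrist_torque": the same for the moment, N m; "width": finger opening in mm; "grip_force": force on a finger pad.
Only numpy, scipy, OpenCV 4.12 (cv2) and the standard library are available. Lean on these libraries where they do the work, as an engineer would, in place of code of your own. Each camera call takes 0.05 s, during which the arm holds its last target. There are 200 camera calls.

## Working session

There is one attempt and no reset: what is moved stays moved. The work goes in short steps, Python scripts to look and compute and a shell command to move; the robot and the scene stay as the last step left them, time stands still between calls to the robot, and variables do not carry over. Pictures are saved under pics/ and viewed, at most 11 in all, crops included, and the job is handed in when it is done.

```bash
mkdir -p pics
python3 - <<'E'
from rig import arm,cams
import cv2,numpy as np
s=arm.observe();print(s['tool_pos'],np.round(s['tcp_rot'],3),s['width'],arm.grip_point_offset)
for n in('scene','top'):
    c=cams.capture(n);cv2.imwrite(f'pics/{n}0.png',c['color']);print(n,{k:(np.round(v,4) if k!='color' else 0) for k,v in c.items()})
E
```

```text
[183.86399913 544.26510589 213.13093586] [[-0.947  0.32  -0.001]
 [ 0.32   0.947 -0.002]
 [ 0.    -0.002 -1.   ]] 91.24407583720277 18.8
scene {'color': 0, 'vfov': np.float64(44.6283), 'cx': np.float64(277.403), 'cy': np.float64(205.4025), 'xyz': array([ 414.3636,  861.8771, 1150.5362]), 'rotation': array([[-0.9713,  0.1892, -0.1439],
       [-0.2372, -0.7339,  0.6364],
       [ 0.0148,  0.6523,  0.7578]])}
top {'color': 0, 'vfov': np.float64(52.233), 'cx': np.float64(273.6226), 'cy': np.float64(213.4914), 'xyz': array([  49.701 , -100.1096, 1427.7961]), 'rotation': array([[ 0.2399,  0.8932, -0.3804],
       [-0.9708,  0.2236, -0.0872],
       [ 0.0072,  0.3902,  0.9207]])}
```

View pics/scene0.png

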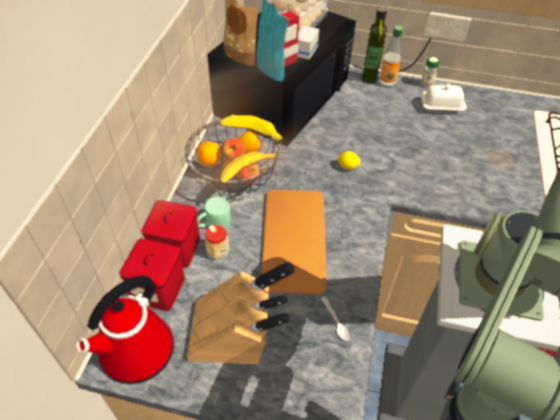

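View pics/top0.png

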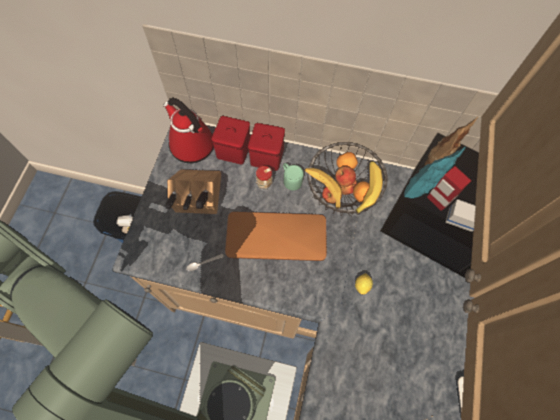

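The scene view shows the lemon at (349,160), the board at (295,240), and the block with its three handles; the longest handle is the upper one, at (273,275). In the top view the lemon is at (364,284), the board at (277,236) and the block at (193,192).

```bash
cat > h.py <<'E'
import numpy as np,cv2
from rig import arm,cams
def ray(c,u,v,xyz=None,R=None):
    f=c['color'].shape[0]/2/np.tan(np.radians(c['vfov'])/2)
    d=np.array([(u-c['cx'])/f,-(v-c['cy'])/f,-1.])
    R=np.array(c['rotation']) if R is None else R
    o=np.array(c['xyz']) if xyz is None else xyz
    d=R@d; return o,d/np.linalg.norm(d)
def plane(c,u,v,z,**k):
    o,d=ray(c,u,v,**k); return o+d*(z-o[2])/d[2]
def tri(rays):
    A=np.zeros((3,3));b=np.zeros(3)
    for o,d in rays:
        P=np.eye(3)-np.outer(d,d);A+=P;b+=P@o
    p=np.linalg.solve(A,b); return p,[round(float(np.linalg.norm((np.eye(3)-np.outer(d,d))@(p-o))),1) for o,d in rays]
def wristcam():
    s=arm.observe();c=cams.capture('wrist');T=np.array(c['T_tool_cam']);R=np.array(s['tcp_rot'])
    c['rotation']=R@T[:3,:3];c['xyz']=R@T[:3,3]+np.array(s['tool_pos']);return c
def yellow(c,box=None):
    h=cv2.cvtColor(c['color'],cv2.COLOR_BGR2HSV);m=cv2.inRange(h,(22,120,90),(36,255,255))
    if box: z=np.zeros_like(m);x0,y0,x1,y1=box;z[y0:y1,x0:x1]=m[y0:y1,x0:x1];m=z
    ct=max(cv2.findContours(m,0,2)[0],key=cv2.contourArea);return ct,cv2.fitEllipse(ct)
E
python3 - <<'E'
from h import *
s=cams.capture('scene');t=cams.capture('top')
es=yellow(s,(320,140,375,180))[1];et=yellow(t,(345,265,385,305))[1]
print(es,et,tri([ray(s,*es[0]),ray(t,*et[0])]))
for c,e in((s,es),(t,et)):
    a=np.radians(e[2]+90);v=np.array([np.cos(a),np.sin(a)])*12
    d=plane(c,*(np.array(e[0])+v),29)-plane(c,*e[0],29);print('axis yaw',np.degrees(np.arctan2(d[1],d[0])))
    
for p in((265,192),(323,192),(326,292),(262,285)):print('board',plane(s,*p,16).round())
for p in((228,212),(326,214),(325,259),(226,254)):print('boardtop',plane(t,*p,16).round())
a=cv2.resize(s['color'][250:370,180:310],None,fx=3,fy=3,interpolation=2)
b=cv2.resize(t['color'][160:220,155:235],None,fx=5,fy=5,interpolation=2)
o=np.zeros((360,790,3),np.uint8);o[:,:390]=a;o[:300,390:790]=b;cv2.imwrite('pics/k.png',o)
E
```

```text
((348.3667297363281, 159.92706298828125), (17.83083724975586, 21.35816192626953), 97.06982421875) ((363.39788818359375, 284.1120300292969), (15.847436904907227, 17.847490310668945), 30.173460006713867) (array([ 454.58984121, -318.49657151,   28.42781363]), [1.7, 1.7])
axis yaw 4.393289465956302
axis yaw 160.66378652507655
board [ 678. -133.   16.]
board [ 510. -177.   16.]
board [440. 162.  16.]
board [604. 182.  16.]
boardtop [599. 194.  16.]
boardtop [ 677. -149.   16.]
boardtop [ 511. -178.   16.]
boardtop [446. 156.  16.]
```

View pics/k.png

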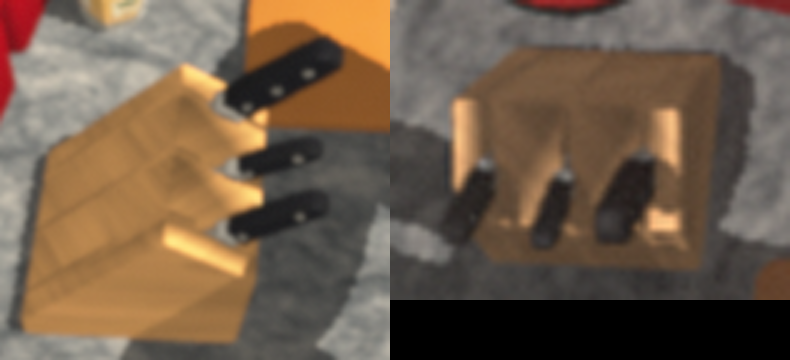

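The big knife (3 rivets, longest handle) is in the slot nearest the board: its handle runs from (256,284) to (292,268) in the scene view and from (205,192) to (199,206) in the top view.

```bash
cat >> h.py <<'E'
from scipy.spatial.transform import Rotation as Ro
def delta(p,R=None,tip=True,v=True):
    "rows for TCP (tip) or grasp point at p, orientation R"
    s=arm.observe();R0=np.array(s['tcp_rot']);p=np.array(p,float)
    R=R0 if R is None else R
    if not tip:p=p+R[:,2]*arm.grip_point_offset
    d=R0.T@(p-np.array(s['tool_pos']))/1000;r=Ro.from_matrix(R0.T@R).as_rotvec()
    print('d',d.round(4),'r',r.round(4),'| dist',round(float(np.linalg.norm(d)),3),'ang',round(float(np.degrees(np.linalg.norm(r))),1),'tcp',np.round(p))
def down(yaw):
    "tool z down, tool y (closing) along world yaw deg"
    a=np.radians(yaw);y=np.array([np.cos(a),np.sin(a),0]);z=np.array([0,0,-1.]);return np.column_stack([np.cross(y,z),y,z])
E
python3 - <<'E'
from h import *
s=cams.capture('scene');t=cams.capture('top')
f=tri([ray(s,256,284.3),ray(t,205,192)]);b=tri([ray(s,291.7,268.3),ray(t,199.4,205.6)])
print(f,b);d=b[0]-f[0];print(np.linalg.norm(d),d/np.linalg.norm(d),np.degrees(np.arctan2(d[1],d[0])))
# block top rear edge etc.
for p in((187,357),(258,363)):print('base',plane(s,*p,0).round())
for p in((241,272.5),(194,302),):print('topedge scene',plane(s,*p,165).round())
for p in((181,169.5),(221,170.5)):print('topedge top',plane(t,*p,165).round())
delta([400,-310,260]);delta([330,60,300])
E
```

```text
(array([597.51088816, 260.86413587, 146.03115253]), [1.5, 1.5]) (array([519.65327507, 244.06778879, 215.23459507]), [0.9, 0.9])
105.51322973565112 [-0.73789432 -0.15918712  0.65587455] -167.82606055479428
base [727. 407.   0.]
base [561. 380.   0.]
topedge scene [634. 251. 165.]
topedge scene [712. 350. 165.]
topedge top [651. 358. 165.]
topedge top [680. 227. 165.]
d [-0.4782 -0.7405 -0.0459] r [0. 0. 0.] | dist 0.883 ang 0.0 tcp [ 400. -310.  260.]
d [-0.2934 -0.4124 -0.0861] r [0. 0. 0.] | dist 0.513 ang 0.0 tcp [330.  60. 300.]
```

```bash
python3 -m creep '[{"dx":-0.239,"dy":-0.37,"dz":-0.046},{"dx":-0.239,"dy":-0.37,"dz":-0.046},{"dx":-0.239,"dy":-0.37,"dz":-0.046},{"dx":-0.239,"dy":-0.37,"dz":-0.046},{"dx":-0.239,"dy":-0.37,"dz":-0.046},{"dx":-0.239,"dy":-0.37,"dz":-0.046},{"dx":-0.239,"dy":-0.37,"dz":-0.046},{"dx":-0.239,"dy":-0.37,"dz":-0.046},{"dx":-0.239,"dy":-0.37,"dz":-0.046},{"dx":-0.239,"dy":-0.37,"dz":-0.046}]'
python3 -c "
from h import *
delta([400,-310,260])"
```

```text
d [-0.4782 -0.7405 -0.0459] r [0. 0. 0.] | dist 0.883 ang 0.0 tcp [ 400. -310.  260.]validation failed for argument at $[0]...
```

```bash
python3 -m creep '[{"dx":-0.239,"dy":-0.37,"dz":-0.046,"rx":0,"ry":0,"rz":0,"hand":-1},{"dx":-0.239,"dy":-0.37,"dz":-0.046,"rx":0,"ry":0,"rz":0,"hand":-1},{"dx":-0.239,"dy":-0.37,"dz":-0.046,"rx":0,"ry":0,"rz":0,"hand":-1},{"dx":-0.239,"dy":-0.37,"dz":-0.046,"rx":0,"ry":0,"rz":0,"hand":-1},{"dx":-0.239,"dy":-0.37,"dz":-0.046,"rx":0,"ry":0,"rz":0,"hand":-1},{"dx":-0.239,"dy":-0.37,"dz":-0.046,"rx":0,"ry":0,"rz":0,"hand":-1},{"dx":-0.239,"dy":-0.37,"dz":-0.046,"rx":0,"ry":0,"rz":0,"hand":-1},{"dx":-0.239,"dy":-0.37,"dz":-0.046,"rx":0,"ry":0,"rz":0,"hand":-1},{"dx":-0.239,"dy":-0.37,"dz":-0.046,"rx":0,"ry":0,"rz":0,"hand":-1},{"dx":-0.239,"dy":-0.37,"dz":-0.046,"rx":0,"ry":0,"rz":0,"hand":-1}]'
python3 -c "
from h import *
delta([400,-310,260])"
```

```text
t: 1.13
tool_pos: [285.4, 141.2, 257.7]
tcp_rot: [[-0.948, 0.319, 0.001], [0.319, 0.948, 0.0], [-0.001, 0.001, -1.0]]
force: [1.0, 0.3, 0.1]
width: 91.1
grip_force: 0.0
d [-0.2525 -0.3911 -0.0024] r [0. 0. 0.] | dist 0.466 ang 0.0 tcp [ 400. -310.  260.]
```

```bash
python3 -m creep '[{"dx":-0.252,"dy":-0.39,"dz":0,"rx":0,"ry":0,"rz":0,"hand":-1},{"dx":-0.252,"dy":-0.39,"dz":0,"rx":0,"ry":0,"rz":0,"hand":-1},{"dx":-0.252,"dy":-0.39,"dz":0,"rx":0,"ry":0,"rz":0,"hand":-1},{"dx":-0.252,"dy":-0.39,"dz":0,"rx":0,"ry":0,"rz":0,"hand":-1},{"dx":-0.252,"dy":-0.39,"dz":0,"rx":0,"ry":0,"rz":0,"hand":-1},{"dx":-0.252,"dy":-0.39,"dz":0,"rx":0,"ry":0,"rz":0,"hand":-1},{"dx":-0.252,"dy":-0.39,"dz":0,"rx":0,"ry":0,"rz":0,"hand":-1},{"dx":-0.252,"dy":-0.39,"dz":0,"rx":0,"ry":0,"rz":0,"hand":-1},{"dx":-0.252,"dy":-0.39,"dz":0,"rx":0,"ry":0,"rz":0,"hand":-1},{"dx":-0.252,"dy":-0.39,"dz":0,"rx":0,"ry":0,"rz":0,"hand":-1}]'
python3 - <<'E'
from h import *
c=wristcam();print(np.round(c['T_tool_cam'],3),c['vfov']);cv2.imwrite('pics/w1.png',c['color'])
ct,e=yellow(c);print(e,cv2.contourArea(ct));print(plane(c,*e[0],29))
a=np.radians(e[2]+90);v=np.array([np.cos(a),np.sin(a)])*20
d=plane(c,*(np.array(e[0])+v),29)-plane(c,*e[0],29);print('yaw',np.degrees(np.arctan2(d[1],d[0])))
E
```

```text
t: 1.97
tool_pos: [387.7, -263.2, 257.2]
tcp_rot: [[-0.947, 0.321, 0.0], [0.321, 0.947, 0.0], [-0.0, 0.0, -1.0]]
force: [0.7, 0.4, 0.7]
width: 91.7
grip_force: 0.0
[[-1.0000e-03  9.6800e-01  2.5100e-01  7.0755e+01]
 [ 1.0000e+00  1.0000e-03 -1.0000e-03 -8.7900e-01]
 [-1.0000e-03  2.5100e-01 -9.6800e-01 -1.7039e+02]
 [ 0.0000e+00  0.0000e+00  0.0000e+00  1.0000e+00]] 64.27860664879789
((247.88352966308594, 248.55088806152344), (40.88322830200195, 48.224220275878906), 171.35247802734375) 1519.5
[ 453.69441225 -323.80769866   29.        ]
yaw 168.18028295935054
```

View pics/w1.png

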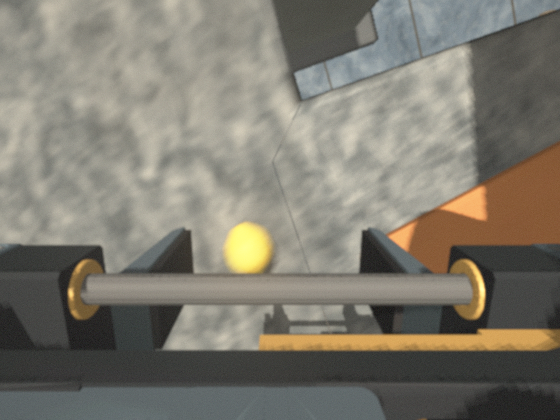

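The wrist view shows the lemon at (248,248), with its lower end partly behind the gripper bar. I'll shift so it is fully visible.

```bash
python3 -m creep '[{"dx":-0.06,"dy":-0.04,"dz":0,"rx":0,"ry":0,"rz":0,"hand":-1},{"dx":-0.12,"dy":-0.045,"dz":0,"rx":0,"ry":0,"rz":0,"hand":-1},{"dx":-0.12,"dy":-0.045,"dz":0,"rx":0,"ry":0,"rz":0,"hand":-1},{"dx":-0.12,"dy":-0.045,"dz":0,"rx":0,"ry":0,"rz":0,"hand":-1},{"dx":-0.12,"dy":-0.045,"dz":0,"rx":0,"ry":0,"rz":0,"hand":-1},{"dx":-0.12,"dy":-0.045,"dz":0,"rx":0,"ry":0,"rz":0,"hand":-1},{"dx":-0.12,"dy":-0.045,"dz":0,"rx":0,"ry":0,"rz":0,"hand":-1},{"dx":-0.12,"dy":-0.045,"dz":0,"rx":0,"ry":0,"rz":0,"hand":-1},{"dx":-0.12,"dy":-0.045,"dz":0,"rx":0,"ry":0,"rz":0,"hand":-1},{"dx":-0.12,"dy":-0.045,"dz":0,"rx":0,"ry":0,"rz":0,"hand":-1}]'
python3 - <<'E'
from h import *
c=wristcam()
ct,e=yellow(c);print(e,cv2.contourArea(ct),cv2.boundingRect(ct));p=plane(c,*e[0],29);print(p)
w=np.array([plane(c,*q[0],29)[:2] for q in ct],np.float32);print(cv2.fitEllipse(w))
cv2.imwrite('pics/w2.png',cv2.resize(c['color'][e and int(e[0][1])-40:int(e[0][1])+40,int(e[0][0])-50:int(e[0][0])+50],None,fx=4,fy=4))
E
```

```text
t: 2.85
tool_pos: [486.6, -341.5, 258.0]
tcp_rot: [[-0.947, 0.32, 0.001], [0.32, 0.947, -0.0], [-0.001, -0.0, -1.0]]
force: [0.5, 0.6, 0.5]
width: 91.1
grip_force: 0.0
((286.47369384765625, 151.47291564941406), (40.812477111816406, 54.903709411621094), 167.04322814941406) 892.5 (264, 126, 47, 56)
[ 452.92322016 -317.68833284   29.        ]
((453.5848693847656, -317.83197021484375), (48.063751220703125, 64.22650146484375), 85.8512954711914)
```

View pics/w2.png

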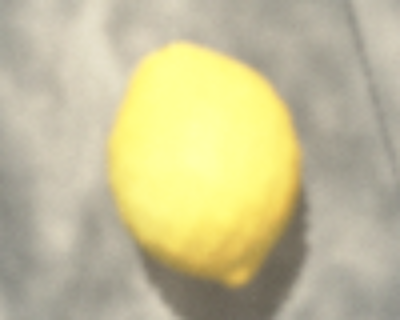

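The crop shows the whole lemon. Its long axis runs from the upper left to the nub at (238,285), which gives a world yaw of about -4°, with the centre at (454,-318). I'll grip across the width with the closing axis at yaw 86.

Run:
```python
from h import *
print(np.round(arm.observe()['qpos'],1))
delta([454,-318,110],down(86));delta([454,-318,10],down(86))
```

```text
[ -36.2   18.8   82.6    0.    78.6 -107.5]
d [0.0386 0.0119 0.1478] r [-0.0003  0.0007 -0.2559] | dist 0.153 ang 14.7 tcp [ 454. -318.  110.]
d [0.0387 0.0119 0.2478] r [-0.0003  0.0007 -0.2559] | dist 0.251 ang 14.7 tcp [ 454. -318.   10.]
```

```bash
python3 -m creep '[{"dx":0.0387,"dy":0.012,"dz":0.04,"rx":0,"ry":0,"rz":-0.256,"hand":-1},{"dx":0.0387,"dy":0.012,"dz":0.08,"rx":0,"ry":0,"rz":-0.256,"hand":-1},{"dx":0.0387,"dy":0.012,"dz":0.12,"rx":0,"ry":0,"rz":-0.256,"hand":-1},{"dx":0.0387,"dy":0.012,"dz":0.15,"rx":0,"ry":0,"rz":-0.256,"hand":-1},{"dx":0.0387,"dy":0.012,"dz":0.17,"rx":0,"ry":0,"rz":-0.256,"hand":-1},{"dx":0.0387,"dy":0.012,"dz":0.19,"rx":0,"ry":0,"rz":-0.256,"hand":-1},{"dx":0.0387,"dy":0.012,"dz":0.21,"rx":0,"ry":0,"rz":-0.256,"hand":-1},{"dx":0.0387,"dy":0.012,"dz":0.23,"rx":0,"ry":0,"rz":-0.256,"hand":-1},{"dx":0.0387,"dy":0.012,"dz":0.248,"rx":0,"ry":0,"rz":-0.256,"hand":-1},{"dx":0.0387,"dy":0.012,"dz":0.248,"rx":0,"ry":0,"rz":-0.256,"hand":-1}]'
python3 -c "
from h import *
delta([454,-318,10],down(86))"
```

```text
t: 3.73
tool_pos: [452.1, -316.6, 6.3]
tcp_rot: [[-0.998, 0.07, -0.005], [0.07, 0.998, 0.004], [0.006, 0.004, -1.0]]
force: [-0.2, -0.3, -0.3]
width: 91.3
grip_force: 0.0
d [-0.002  -0.0013 -0.0037] r [ 0.0037 -0.0056 -0.    ] | dist 0.004 ang 0.4 tcp [ 454. -318.   10.]
```

```bash
python3 -m creep '[{"dx":0,"dy":0,"dz":0,"rx":0,"ry":0,"rz":0,"hand":1},{"dx":0,"dy":0,"dz":0,"rx":0,"ry":0,"rz":0,"hand":1},{"dx":0,"dy":0,"dz":0,"rx":0,"ry":0,"rz":0,"hand":1},{"dx":0,"dy":0,"dz":0,"rx":0,"ry":0,"rz":0,"hand":1},{"dx":0,"dy":0,"dz":0,"rx":0,"ry":0,"rz":0,"hand":1},{"dx":0,"dy":0,"dz":0,"rx":0,"ry":0,"rz":0,"hand":1},{"dx":0,"dy":0,"dz":0,"rx":0,"ry":0,"rz":0,"hand":1},{"dx":0,"dy":0,"dz":0,"rx":0,"ry":0,"rz":0,"hand":1},{"dx":0,"dy":0,"dz":0,"rx":0,"ry":0,"rz":0,"hand":1},{"dx":0,"dy":0,"dz":0,"rx":0,"ry":0,"rz":0,"hand":1}]'
```

```text
t: 4.57
tool_pos: [454.7, -318.3, 9.9]
tcp_rot: [[-0.998, 0.07, 0.001], [0.07, 0.998, -0.0], [-0.001, -0.0, -1.0]]
force: [-0.3, 0.8, 4.9]
width: 54.4
grip_force: 30.0
```

Gripped (54 mm, 30 N). Now I'll lift it.

```bash
python3 -m creep '[{"dx":0,"dy":0,"dz":-0.03,"rx":0,"ry":0,"rz":0,"hand":1},{"dx":0,"dy":0,"dz":-0.06,"rx":0,"ry":0,"rz":0,"hand":1},{"dx":0,"dy":0,"dz":-0.09,"rx":0,"ry":0,"rz":0,"hand":1},{"dx":0,"dy":0,"dz":-0.12,"rx":0,"ry":0,"rz":0,"hand":1},{"dx":0,"dy":0,"dz":-0.12,"rx":0,"ry":0,"rz":0,"hand":1},{"dx":0,"dy":0.03,"dz":-0.12,"rx":0,"ry":0,"rz":0,"hand":1},{"dx":0,"dy":0.06,"dz":-0.12,"rx":0,"ry":0,"rz":0,"hand":1},{"dx":0,"dy":0.09,"dz":-0.12,"rx":0,"ry":0,"rz":0,"hand":1},{"dx":0,"dy":0.12,"dz":-0.12,"rx":0,"ry":0,"rz":0,"hand":1},{"dx":0,"dy":0.12,"dz":-0.12,"rx":0,"ry":0,"rz":0,"hand":1}]'
python3 -c "
from h import *
delta([560,-5,130],down(3));delta([560,-5,27],down(3))"
```

```text
t: 5.4
tool_pos: [461.4, -193.9, 128.1]
tcp_rot: [[-0.998, 0.067, -0.003], [0.067, 0.998, 0.004], [0.003, 0.003, -1.0]]
force: [-0.2, 0.8, -0.9]
width: 54.7
grip_force: 30.0
d [-0.0858  0.1951 -0.0015] r [ 5.0000e-04 -5.0000e-03  1.4518e+00] | dist 0.213 ang 83.2 tcp [560.  -5. 130.]
d [-0.0861  0.1947  0.1015] r [ 5.0000e-04 -5.0000e-03  1.4518e+00] | dist 0.236 ang 83.2 tcp [560.  -5.  27.]
```

```bash
python3 -m creep '[{"dx":-0.01,"dy":0.025,"dz":0,"rx":0,"ry":0,"rz":0.12,"hand":1},{"dx":-0.02,"dy":0.05,"dz":0,"rx":0,"ry":0,"rz":0.24,"hand":1},{"dx":-0.03,"dy":0.075,"dz":0,"rx":0,"ry":0,"rz":0.36,"hand":1},{"dx":-0.04,"dy":0.1,"dz":0,"rx":0,"ry":0,"rz":0.48,"hand":1},{"dx":-0.05,"dy":0.125,"dz":0,"rx":0,"ry":0,"rz":0.6,"hand":1},{"dx":-0.06,"dy":0.15,"dz":0,"rx":0,"ry":0,"rz":0.72,"hand":1},{"dx":-0.07,"dy":0.175,"dz":0,"rx":0,"ry":0,"rz":0.84,"hand":1},{"dx":-0.086,"dy":0.195,"dz":0,"rx":0,"ry":0,"rz":0.96,"hand":1},{"dx":-0.086,"dy":0.195,"dz":0,"rx":0,"ry":0,"rz":1.08,"hand":1},{"dx":-0.086,"dy":0.195,"dz":0,"rx":0,"ry":0,"rz":1.2,"hand":1}]'
python3 -c "
from h import *
delta([560,-5,27],down(3))"
```

```text
t: 6.23
tool_pos: [562.7, -9.1, 128.1]
tcp_rot: [[-0.293, 0.956, -0.001], [0.956, 0.293, -0.0], [0.0, -0.001, -1.0]]
force: [0.2, -0.6, -1.3]
width: 54.9
grip_force: 30.0
d [ 0.0047 -0.0013  0.1011] r [-1.00e-03  1.00e-04  2.45e-01] | dist 0.101 ang 14.0 tcp [560.  -5.  27.]
```

```bash
python3 -m creep '[{"dx":0.004,"dy":0,"dz":0.02,"rx":0,"ry":0,"rz":0.12,"hand":1},{"dx":0.004,"dy":0,"dz":0.04,"rx":0,"ry":0,"rz":0.245,"hand":1},{"dx":0.004,"dy":0,"dz":0.055,"rx":0,"ry":0,"rz":0.245,"hand":1},{"dx":0.004,"dy":0,"dz":0.07,"rx":0,"ry":0,"rz":0.245,"hand":1},{"dx":0.004,"dy":0,"dz":0.08,"rx":0,"ry":0,"rz":0.245,"hand":1},{"dx":0.004,"dy":0,"dz":0.088,"rx":0,"ry":0,"rz":0.245,"hand":1},{"dx":0.004,"dy":0,"dz":0.094,"rx":0,"ry":0,"rz":0.245,"hand":1},{"dx":0.004,"dy":0,"dz":0.099,"rx":0,"ry":0,"rz":0.245,"hand":1},{"dx":0.004,"dy":0,"dz":0.102,"rx":0,"ry":0,"rz":0.245,"hand":1},{"dx":0.004,"dy":0,"dz":0.102,"rx":0,"ry":0,"rz":0.245,"hand":1}]'
```

```text
t: 7.07
tool_pos: [560.8, -6.2, 26.9]
tcp_rot: [[-0.056, 0.998, -0.0], [0.998, 0.056, 0.0], [0.0, -0.0, -1.0]]
force: [1.1, -0.3, -1.4]
width: 55.0
grip_force: 30.0
```

```bash
python3 -m creep '[{"dx":0,"dy":0,"dz":0,"rx":0,"ry":0,"rz":0,"hand":1},{"dx":0,"dy":0,"dz":0,"rx":0,"ry":0,"rz":0,"hand":-1},{"dx":0,"dy":0,"dz":0,"rx":0,"ry":0,"rz":0,"hand":-1},{"dx":0,"dy":0,"dz":0,"rx":0,"ry":0,"rz":0,"hand":-1},{"dx":0,"dy":0,"dz":0,"rx":0,"ry":0,"rz":0,"hand":-1},{"dx":0,"dy":0,"dz":0,"rx":0,"ry":0,"rz":0,"hand":-1},{"dx":0,"dy":0,"dz":0,"rx":0,"ry":0,"rz":0,"hand":-1},{"dx":0,"dy":0,"dz":0,"rx":0,"ry":0,"rz":0,"hand":-1},{"dx":0,"dy":0,"dz":0,"rx":0,"ry":0,"rz":0,"hand":-1},{"dx":0,"dy":0,"dz":0,"rx":0,"ry":0,"rz":0,"hand":-1}]'
```

```text
t: 7.9
tool_pos: [560.9, -6.1, 27.2]
tcp_rot: [[-0.056, 0.998, -0.0], [0.998, 0.056, 0.0], [0.0, -0.0, -1.0]]
force: [0.3, -0.2, -0.6]
width: 91.2
grip_force: 0.0
```

Now retreat straight up.

```bash
python3 -m creep '[{"dx":0,"dy":0,"dz":-0.015,"rx":0,"ry":0,"rz":0,"hand":-1},{"dx":0,"dy":0,"dz":-0.03,"rx":0,"ry":0,"rz":0,"hand":-1},{"dx":0,"dy":0,"dz":-0.06,"rx":0,"ry":0,"rz":0,"hand":-1},{"dx":0,"dy":0,"dz":-0.1,"rx":0,"ry":0,"rz":0,"hand":-1},{"dx":0,"dy":0,"dz":-0.14,"rx":0,"ry":0,"rz":0,"hand":-1},{"dx":0,"dy":0,"dz":-0.18,"rx":0,"ry":0,"rz":0,"hand":-1},{"dx":0,"dy":0,"dz":-0.22,"rx":0,"ry":0,"rz":0,"hand":-1},{"dx":0,"dy":0,"dz":-0.25,"rx":0,"ry":0,"rz":0,"hand":-1},{"dx":0,"dy":0,"dz":-0.27,"rx":0,"ry":0,"rz":0,"hand":-1},{"dx":0,"dy":0,"dz":-0.27,"rx":0,"ry":0,"rz":0,"hand":0}]'
python3 - <<'E'
from h import *
print(arm.observe()['qpos'])
s=cams.capture('scene');t=cams.capture('top')
cs,es=yellow(s,(265,195,326,290));ct,et=yellow(t,(228,215,326,258));print(es,et,cv2.contourArea(cs),cv2.contourArea(ct),tri([ray(s,*es[0]),ray(t,*et[0])]))
w=np.array([plane(s,*q[0],45)[:2] for q in cs],np.float32);print(cv2.fitEllipse(w))
cv2.imwrite('pics/a2.png',np.hstack([cv2.resize(s['color'][180:300,250:350],None,fx=4,fy=4),cv2.resize(t['color'][200:320,220:320],None,fx=4,fy=4)]))
E
```

```text
t: 8.73
tool_pos: [563.0, -6.2, 302.7]
tcp_rot: [[-0.056, 0.998, 0.01], [0.998, 0.056, -0.0], [-0.001, 0.01, -1.0]]
force: [0.5, 0.1, -0.0]
width: 86.7
grip_force: 0.0
[-1.80702343e+00  1.45263030e+01  8.23404288e+01  9.35445914e-03
  8.25419268e+01 -5.01526548e+00]
((293.9151306152344, 225.9086456298828), (19.831769943237305, 20.79799461364746), 51.61029052734375) ((284.118408203125, 233.1176300048828), (7.801202297210693, 12.812339782714844), 15.815421104431152) 320.0 64.5 (array([565.2887871 , -20.63762134,  25.92235414]), [0.3, 0.3])
((562.5625610351562, -6.108407974243164), (56.02983474731445, 71.49666595458984), 4.050131797790527)
```

View pics/a2.png

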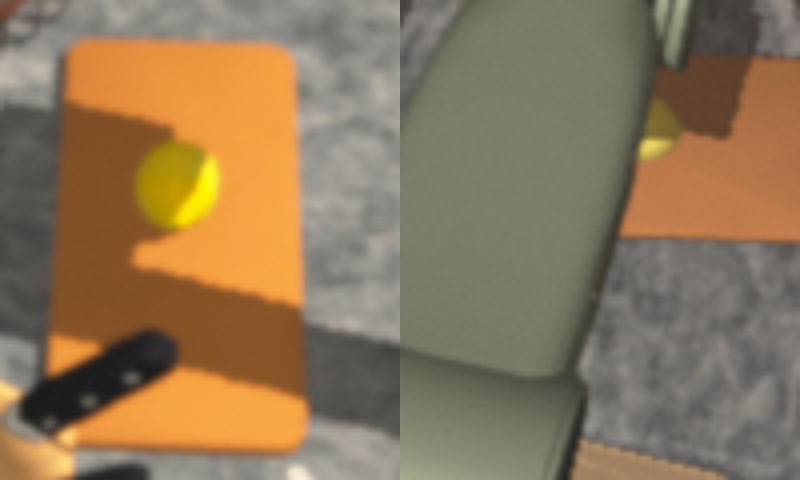

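The lemon lies at about (562,-6) with its long axis near yaw 94°. Next I'll take a wrist view of the knife handle, with the tool tilted 25° back toward the robot.

```bash
cat >> h.py <<'E'
def knifeR(h,a):
    "tool for heading h deg; a = lean of tool z from down towards -heading"
    h=np.radians(h);a=np.radians(a);H=np.array([np.cos(h),np.sin(h),0]);y=np.array([-H[1],H[0],0])
    z=-np.sin(a)*H-np.cos(a)*np.array([0,0,1]);return np.column_stack([np.cross(y,z),y,z])
E
python3 - <<'E'
from h import *
R=knifeR(11,25);delta(np.array([558,252.5,181])-120*R[:,2],R,tip=False)
E
```

```text
d [0.2642 0.0539 0.0249] r [ 0.3726  0.3253 -1.6766] | dist 0.271 ang 100.2 tcp [600. 261. 273.]
```

```bash
python3 -m creep '[{"dx":0.04,"dy":0.01,"dz":0,"rx":0.3726,"ry":0.3253,"rz":-1.6766,"hand":-0.1},{"dx":0.08,"dy":0.02,"dz":0,"rx":0.3726,"ry":0.3253,"rz":-1.6766,"hand":-0.1},{"dx":0.12,"dy":0.03,"dz":0,"rx":0.3726,"ry":0.3253,"rz":-1.6766,"hand":-0.1},{"dx":0.16,"dy":0.04,"dz":0,"rx":0.3726,"ry":0.3253,"rz":-1.6766,"hand":-0.1},{"dx":0.19,"dy":0.05,"dz":0,"rx":0.3726,"ry":0.3253,"rz":-1.6766,"hand":-0.1},{"dx":0.21,"dy":0.054,"dz":0,"rx":0.3726,"ry":0.3253,"rz":-1.6766,"hand":-0.1},{"dx":0.22,"dy":0.054,"dz":0,"rx":0.3726,"ry":0.3253,"rz":-1.6766,"hand":-0.1},{"dx":0.24,"dy":0.054,"dz":0,"rx":0.3726,"ry":0.3253,"rz":-1.6766,"hand":-0.1},{"dx":0.25,"dy":0.054,"dz":0,"rx":0.3726,"ry":0.3253,"rz":-1.6766,"hand":-0.1},{"dx":0.264,"dy":0.054,"dz":0,"rx":0.3726,"ry":0.3253,"rz":-1.6766,"hand":-0.1}]'
python3 - <<'E'
from h import *
R=knifeR(11,25);delta(np.array([558,252.5,181])-120*R[:,2],R,tip=False)
E
```

```text
t: 9.67
tool_pos: [599.6, 260.5, 294.6]
tcp_rot: [[-0.901, 0.28, -0.332], [0.292, 0.956, 0.016], [0.322, -0.082, -0.943]]
force: [0.6, 0.0, -0.3]
width: 50.0
grip_force: 0.0
d [-0.0073  0.0021  0.0205] r [ 0.1029  0.086  -0.4728] | dist 0.022 ang 28.2 tcp [600. 261. 273.]
```

```bash
python3 -m creep '[{"dx":-0.007,"dy":0.002,"dz":0.01,"rx":0.103,"ry":0.086,"rz":-0.473,"hand":-0.1},{"dx":-0.007,"dy":0.002,"dz":0.015,"rx":0.103,"ry":0.086,"rz":-0.473,"hand":-0.1},{"dx":-0.007,"dy":0.002,"dz":0.02,"rx":0.103,"ry":0.086,"rz":-0.473,"hand":-0.1},{"dx":-0.007,"dy":0.002,"dz":0.02,"rx":0.103,"ry":0.086,"rz":-0.473,"hand":-0.1},{"dx":-0.007,"dy":0.002,"dz":0.02,"rx":0.103,"ry":0.086,"rz":-0.473,"hand":-0.1},{"dx":-0.007,"dy":0.002,"dz":0.02,"rx":0.103,"ry":0.086,"rz":-0.473,"hand":-0.1},{"dx":-0.007,"dy":0.002,"dz":0.02,"rx":0.103,"ry":0.086,"rz":-0.473,"hand":-0.1},{"dx":-0.007,"dy":0.002,"dz":0.02,"rx":0.103,"ry":0.086,"rz":-0.473,"hand":-0.1},{"dx":-0.007,"dy":0.002,"dz":0.02,"rx":0.103,"ry":0.086,"rz":-0.473,"hand":-0.1},{"dx":-0.007,"dy":0.002,"dz":0.02,"rx":0.103,"ry":0.086,"rz":-0.473,"hand":-0.1}]'
python3 - <<'E'
from h import *
c=wristcam();cv2.imwrite('pics/w3.png',c['color']);print(np.round(arm.observe()['qpos'],1))
np.savez('w3.npz',xyz=c['xyz'],R=c['rotation'])
E
```

```text
t: 10.5
tool_pos: [600.4, 260.3, 276.5]
tcp_rot: [[-0.894, -0.185, -0.409], [-0.168, 0.983, -0.077], [0.417, -0.0, -0.909]]
force: [0.4, -0.1, -0.2]
width: 50.5
grip_force: 0.0
[ 20.4  39.2  49.7   4.4 115.3 -79.2]
```

View pics/w3.png

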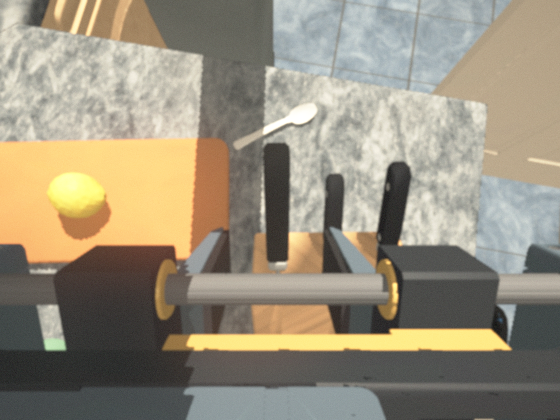

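The wrist view shows the big handle running nearly straight down the picture, from its butt at (277,144) to its front at (278,261), between the fingers. The other two handles are to its right. I'll fit the knife pose to all three views.

Run:
```python
from h import *
from scipy.optimize import least_squares
s=cams.capture('scene');t=cams.capture('top');w=cams.capture('wrist');z=np.load('w3.npz');w['xyz']=z['xyz'];w['rotation']=z['R']
def proj(c,P):
    f=210/np.tan(np.radians(c['vfov'])/2);q=np.array(c['rotation']).T@(P-np.array(c['xyz']));return np.array([c['cx']+f*q[0]/-q[2],c['cy']-f*q[1]/-q[2]])
obs=[(s,-120,2,291.7+1,268,1),(s,0,2,256,284.3,1),(t,-120,2,199.4,206,1),(t,0,12,205,192,1),(w,-120,-8,277,144,3),(w,0,16,278,261,3)]
def pt(p,x,zz):
    h=p[3];H=np.array([np.cos(h),np.sin(h),0]);U=np.array([0,0,1]);return p[:3]+x*(.643*H-.766*U)+zz*(.766*H+.643*U)
f=lambda p:np.concatenate([(proj(c,pt(p,x,zz))-[u,v])/sg for c,x,zz,u,v,sg in obs])
r=least_squares(f,[597,260,140,.2]);print(r.x[:3].round(1),np.degrees(r.x[3]));print(f(r.x).reshape(-1,2).round(1))
G=pt(r.x,-62,2);print('grip',G)
R=knifeR(np.degrees(r.x[3]),25)
delta(G-50*R[:,2],R,tip=False);delta(G,R,tip=False)
```

```text
[592.4 257.4 129.9] 9.285216327897343
[[-0.5 -1.3]
 [ 1.4  2.2]
 [-1.1 -0.7]
 [ 1.   0.6]
 [ 0.1 -1. ]
 [-1.1  2.2]]
grip [554.55667047 251.25559974 178.64209744]
d [ 0.0016 -0.0009  0.077 ] r [-0.0105  0.0063  0.022 ] | dist 0.077 ang 1.4 tcp [568. 253. 207.]
d [ 0.0019 -0.0004  0.127 ] r [-0.0105  0.0063  0.022 ] | dist 0.127 ang 1.4 tcp [547. 250. 162.]
```

```bash
python3 -m creep '[{"dx":0.001,"dy":-0.001,"dz":0.02,"rx":-0.01,"ry":0.006,"rz":0.022,"hand":-0.1},{"dx":0.002,"dy":-0.001,"dz":0.035,"rx":-0.01,"ry":0.006,"rz":0.022,"hand":-0.1},{"dx":0.002,"dy":-0.001,"dz":0.05,"rx":-0.01,"ry":0.006,"rz":0.022,"hand":-0.1},{"dx":0.002,"dy":-0.001,"dz":0.065,"rx":-0.01,"ry":0.006,"rz":0.022,"hand":-0.1},{"dx":0.002,"dy":-0.001,"dz":0.08,"rx":-0.01,"ry":0.006,"rz":0.022,"hand":-0.1},{"dx":0.002,"dy":-0.001,"dz":0.095,"rx":-0.01,"ry":0.006,"rz":0.022,"hand":-0.1},{"dx":0.002,"dy":-0.001,"dz":0.107,"rx":-0.01,"ry":0.006,"rz":0.022,"hand":-0.1},{"dx":0.002,"dy":-0.001,"dz":0.118,"rx":-0.01,"ry":0.006,"rz":0.022,"hand":-0.1},{"dx":0.002,"dy":-0.001,"dz":0.127,"rx":-0.01,"ry":0.006,"rz":0.022,"hand":-0.1},{"dx":0.002,"dy":-0.001,"dz":0.127,"rx":-0.01,"ry":0.006,"rz":0.022,"hand":-0.1}]'
python3 - <<'E'
from h import *
c=wristcam();cv2.imwrite('pics/w4.png',c['color'])
E
```

```text
t: 11.53
tool_pos: [545.5, 249.0, 160.0]
tcp_rot: [[-0.893, -0.162, -0.42], [-0.146, 0.987, -0.07], [0.426, -0.001, -0.905]]
force: [0.2, -0.4, 0.1]
width: 50.1
grip_force: 0.0
```

View pics/w4.png

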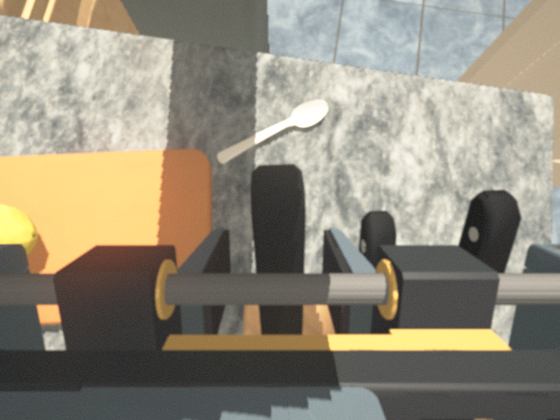

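The handle is centred between the fingers (x≈278) and there is no contact force, so I'll close the gripper.

```bash
python3 -m creep '[{"dx":0,"dy":0,"dz":0,"rx":0,"ry":0,"rz":0,"hand":1},{"dx":0,"dy":0,"dz":0,"rx":0,"ry":0,"rz":0,"hand":1},{"dx":0,"dy":0,"dz":0,"rx":0,"ry":0,"rz":0,"hand":1},{"dx":0,"dy":0,"dz":0,"rx":0,"ry":0,"rz":0,"hand":1},{"dx":0,"dy":0,"dz":0,"rx":0,"ry":0,"rz":0,"hand":1},{"dx":0,"dy":0,"dz":0,"rx":0,"ry":0,"rz":0,"hand":1},{"dx":0,"dy":0,"dz":0,"rx":0,"ry":0,"rz":0,"hand":1},{"dx":0,"dy":0,"dz":0,"rx":0,"ry":0,"rz":0,"hand":1},{"dx":0,"dy":0,"dz":0,"rx":0,"ry":0,"rz":0,"hand":1},{"dx":0,"dy":0,"dz":0,"rx":0,"ry":0,"rz":0,"hand":1}]'
python3 - <<'E'
from h import *
R0=np.array(arm.observe()['tcp_rot']);h=np.radians(9.3)
u=np.array([-.643*np.cos(h),-.643*np.sin(h),.766])
print('draw dir in tool',(R0.T@u).round(3))
E
```

```text
t: 12.42
tool_pos: [546.8, 250.3, 161.6]
tcp_rot: [[-0.895, -0.162, -0.417], [-0.148, 0.987, -0.067], [0.422, 0.001, -0.907]]
force: [0.7, 5.1, 2.0]
width: 19.7
grip_force: 29.8
draw dir in tool [ 0.906  0.001 -0.423]
```

```bash
python3 -m creep '[{"dx":0.005,"dy":0,"dz":-0.0023,"rx":0,"ry":0,"rz":0,"hand":1},{"dx":0.0136,"dy":0,"dz":-0.0063,"rx":0,"ry":0,"rz":0,"hand":1},{"dx":0.0227,"dy":0,"dz":-0.0106,"rx":0,"ry":0,"rz":0,"hand":1},{"dx":0.0317,"dy":0,"dz":-0.0148,"rx":0,"ry":0,"rz":0,"hand":1},{"dx":0.0408,"dy":0,"dz":-0.019,"rx":0,"ry":0,"rz":0,"hand":1},{"dx":0.0498,"dy":0,"dz":-0.0233,"rx":0,"ry":0,"rz":0,"hand":1},{"dx":0.0589,"dy":0,"dz":-0.0275,"rx":0,"ry":0,"rz":0,"hand":1},{"dx":0.068,"dy":0,"dz":-0.0317,"rx":0,"ry":0,"rz":0,"hand":1},{"dx":0.077,"dy":0,"dz":-0.036,"rx":0,"ry":0,"rz":0,"hand":1},{"dx":0.0815,"dy":0,"dz":-0.0381,"rx":0,"ry":0,"rz":0,"hand":1}]'
```

```text
t: 13.25
tool_pos: [489.0, 239.8, 232.0]
tcp_rot: [[-0.895, -0.162, -0.416], [-0.146, 0.987, -0.069], [0.422, -0.001, -0.907]]
force: [0.7, 2.4, -3.1]
width: 20.0
grip_force: 29.8
```

```bash
python3 -m creep '[{"dx":0.009,"dy":0,"dz":-0.0042,"rx":0,"ry":0,"rz":0,"hand":1},{"dx":0.0181,"dy":0,"dz":-0.0085,"rx":0,"ry":0,"rz":0,"hand":1},{"dx":0.0272,"dy":0,"dz":-0.0127,"rx":0,"ry":0,"rz":0,"hand":1},{"dx":0.0362,"dy":0,"dz":-0.0169,"rx":0,"ry":0,"rz":0,"hand":1},{"dx":0.0453,"dy":0,"dz":-0.0211,"rx":0,"ry":0,"rz":0,"hand":1},{"dx":0.0544,"dy":0,"dz":-0.0254,"rx":0,"ry":0,"rz":0,"hand":1},{"dx":0.0634,"dy":0,"dz":-0.0296,"rx":0,"ry":0,"rz":0,"hand":1},{"dx":0.0725,"dy":0,"dz":-0.0338,"rx":0,"ry":0,"rz":0,"hand":1},{"dx":0.0815,"dy":0,"dz":-0.038,"rx":0,"ry":0,"rz":0,"hand":1},{"dx":0.0815,"dy":0,"dz":-0.038,"rx":0,"ry":0,"rz":0,"hand":1}]'
python3 - <<'E'
from h import *
R=knifeR(3,-25);p=np.array([562-127,-6-127*np.tan(np.radians(3)),118+8])
print(np.round(arm.observe()['qpos'],1))
delta(p+[0,0,120],R,tip=False);delta(p,R,tip=False)
E
```

```text
t: 14.08
tool_pos: [431.9, 230.7, 301.4]
tcp_rot: [[-0.895, -0.162, -0.415], [-0.147, 0.987, -0.068], [0.421, 0.0, -0.907]]
force: [-0.5, -0.8, -1.9]
width: 19.7
grip_force: 30.0
[ 22.9  21.4  76.9   5.9 105.9 -76.1]
d [-0.0046 -0.2415  0.0777] r [ 3.000e-04 -8.697e-01  1.141e-01] | dist 0.254 ang 50.3 tcp [443. -12. 229.]
d [-0.055  -0.2415  0.1865] r [ 3.000e-04 -8.697e-01  1.141e-01] | dist 0.31 ang 50.3 tcp [443. -12. 109.]
```

```bash
python3 -m creep '[{"dx":0,"dy":-0.01,"dz":0,"rx":0,"ry":-0.1,"rz":0.0,"hand":1},{"dx":0,"dy":-0.03,"dz":0,"rx":0,"ry":-0.2,"rz":0.02,"hand":1},{"dx":0,"dy":-0.06,"dz":0,"rx":0,"ry":-0.3,"rz":0.03,"hand":1},{"dx":0,"dy":-0.09,"dz":0.01,"rx":0,"ry":-0.4,"rz":0.05,"hand":1},{"dx":0,"dy":-0.12,"dz":0.02,"rx":0,"ry":-0.5,"rz":0.06,"hand":1},{"dx":0,"dy":-0.15,"dz":0.035,"rx":0,"ry":-0.6,"rz":0.08,"hand":1},{"dx":0,"dy":-0.18,"dz":0.05,"rx":0,"ry":-0.7,"rz":0.09,"hand":1},{"dx":0,"dy":-0.21,"dz":0.065,"rx":0,"ry":-0.8,"rz":0.1,"hand":1},{"dx":-0.004,"dy":-0.23,"dz":0.075,"rx":0,"ry":-0.87,"rz":0.114,"hand":1},{"dx":-0.0046,"dy":-0.2415,"dz":0.078,"rx":0,"ry":-0.87,"rz":0.114,"hand":1}]'
python3 - <<'E'
from h import *
R=knifeR(3,-25);p=np.array([562-127,-6-127*np.tan(np.radians(3)),126])
delta(p,R,tip=False)
s=cams.capture('scene');t=cams.capture('top')
cv2.imwrite('pics/f1.png',np.hstack([cv2.resize(s['color'][140:300,240:430],(400,337)),cv2.resize(t['color'][180:340,200:390],(400,337))]))
E
```

```text
t: 14.92
tool_pos: [436.8, -13.6, 222.3]
tcp_rot: [[-0.909, -0.05, 0.414], [-0.045, 0.999, 0.021], [-0.414, 0.0, -0.91]]
force: [-0.9, 0.0, -2.7]
width: 19.7
grip_force: 30.0
d [0.0413 0.0011 0.1057] r [-0.001  -0.0093 -0.0026] | dist 0.114 ang 0.6 tcp [443. -12. 109.]
```

View pics/f1.png

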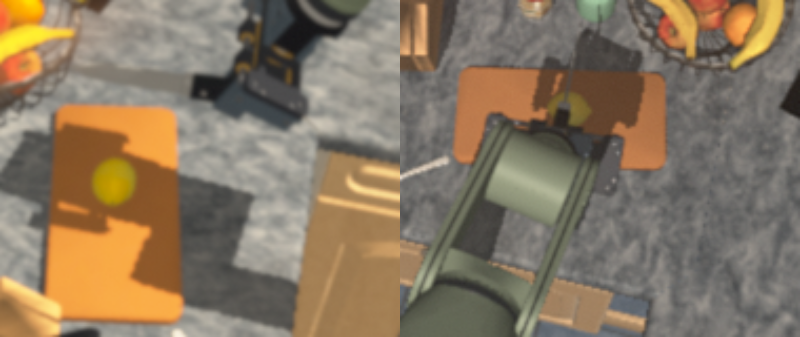

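The knife is held and about level: the tip is at roughly (274,173) in the scene picture and (294,192) in the top one, and the blade start is at (333,180) in the scene. A quick triangulation will check the tip's position and pitch.

Run:
```python
from h import *
s=cams.capture('scene');t=cams.capture('top')
o=arm.observe();g=np.array(o['tool_pos'])-np.array(o['tcp_rot'])[:,2]*18.8
print('tip',tri([ray(s,274,173.5),ray(t,294,191)]),'front',tri([ray(s,332.6,181),ray(t,280.5,227)]),'exp tip',g+[192,10,-2],'front',g+[62,3,-2])
```

```text
tip (array([632.05623535, -27.75983775, 217.67996585]), [7.0, 7.0]) front (array([486.74425647, -14.98345812, 246.63236088]), [13.4, 13.4]) exp tip [627.74802936  -2.68852619 242.16877746] front [497.74802936  -9.68852619 242.16877746]
```

Run:
```python
from h import *
s=cams.capture('scene');t=cams.capture('top')
o=arm.observe();R0=np.array(o['tcp_rot']);g=np.array(o['tool_pos'])-R0[:,2]*18.8
print(g)
def proj(c,P):
    f=210/np.tan(np.radians(c['vfov'])/2);q=np.array(c['rotation']).T@(P-np.array(c['xyz']));return np.round([c['cx']+f*q[0]/-q[2],c['cy']-f*q[1]/-q[2]],1)
h=np.radians(3)
for pit in(0,-6,6):
  a=np.radians(pit);X=np.array([np.cos(h)*np.cos(a),np.sin(h)*np.cos(a),np.sin(a)]);Y=np.array([-np.sin(h),np.cos(h),0]);Z=np.cross(X,Y)
  print(pit,[(x,z,proj(s,g+X*(x+62)+Z*(z-2)),proj(t,g+X*(x+62)+Z*(z-2))) for x,z in((130,16),(130,-16),(0,16),(0,-12))])
b=np.hstack([cv2.resize(s['color'][150:210,260:350],(540,360),interpolation=2),cv2.resize(t['color'][180:240,270:310],(240,360),interpolation=2)]);cv2.imwrite('pics/f2.png',b)
```

```text
[436.31060467 -12.01285627 244.49703349]
0 [(130, 16, array([270.9, 167.7]), array([285.1, 186.5])), (130, -16, array([270.9, 176.8]), array([284.8, 191.1])), (0, 16, array([323.5, 175.4]), array([277.2, 225.5])), (0, -12, array([322.5, 183.3]), array([277.1, 228.9]))]
-6 [(130, 16, array([270.7, 173.4]), array([284.9, 189.3])), (130, -16, array([272. , 182.4]), array([284.4, 194.7])), (0, 16, array([322.8, 177.2]), array([277.3, 226. ])), (0, -12, array([323.1, 185.1]), array([276.9, 230.2]))]
6 [(130, 16, array([272., 162.]), array([285.2, 184.2])), (130, -16, array([270.6, 171.1]), array([285.1, 188. ])), (0, 16, array([324.4, 173.6]), array([277.1, 225.3])), (0, -12, array([322.3, 181.4]), array([277.2, 227.8]))]
```

View pics/f2.png

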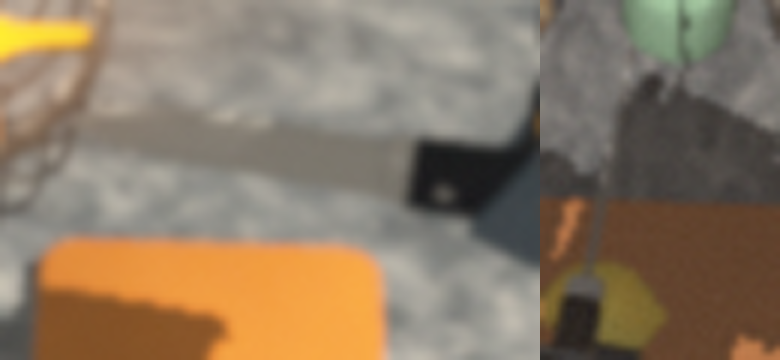

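The crop shows the blade level within a few degrees (front at (328,179), tip at (275,172)). It sits about 10 mm nearer the robot than planned, so I'll allow 8 mm for that and lower it.

```bash
python3 -m creep '[{"dx":0.004,"dy":0,"dz":0.013,"rx":0,"ry":0,"rz":0,"hand":1},{"dx":0.008,"dy":0,"dz":0.026,"rx":0,"ry":0,"rz":0,"hand":1},{"dx":0.012,"dy":0,"dz":0.039,"rx":0,"ry":0,"rz":0,"hand":1},{"dx":0.016,"dy":0,"dz":0.052,"rx":0,"ry":0,"rz":0,"hand":1},{"dx":0.02,"dy":0.001,"dz":0.065,"rx":0,"ry":0,"rz":0,"hand":1},{"dx":0.024,"dy":0.001,"dz":0.078,"rx":0,"ry":0,"rz":0,"hand":1},{"dx":0.028,"dy":0.001,"dz":0.09,"rx":0,"ry":0,"rz":0,"hand":1},{"dx":0.031,"dy":0.001,"dz":0.1,"rx":0,"ry":0,"rz":0,"hand":1},{"dx":0.033,"dy":0.001,"dz":0.106,"rx":0,"ry":0,"rz":0,"hand":1},{"dx":0.034,"dy":0.001,"dz":0.109,"rx":0,"ry":0,"rz":0,"hand":1}]'
python3 -m creep '[{"dx":0,"dy":0,"dz":0,"rx":0,"ry":0,"rz":0,"hand":1},{"dx":0,"dy":0,"dz":0,"rx":0,"ry":0,"rz":0,"hand":1},{"dx":0,"dy":0,"dz":0,"rx":0,"ry":0,"rz":0,"hand":1},{"dx":0,"dy":0,"dz":0,"rx":0,"ry":0,"rz":0,"hand":1},{"dx":0,"dy":0,"dz":0,"rx":0,"ry":0,"rz":0,"hand":1},{"dx":0,"dy":0,"dz":0,"rx":0,"ry":0,"rz":0,"hand":1},{"dx":0,"dy":0,"dz":0,"rx":0,"ry":0,"rz":0,"hand":1},{"dx":0,"dy":0,"dz":0,"rx":0,"ry":0,"rz":0,"hand":1},{"dx":0,"dy":0,"dz":0,"rx":0,"ry":0,"rz":0,"hand":1},{"dx":0,"dy":0,"dz":0,"rx":0,"ry":0,"rz":0,"hand":1}]'
python3 - <<'E'
from h import *
R=knifeR(3,-25);delta([443,-12.7,126],R,tip=False)
s=cams.capture('scene');cv2.imwrite('pics/f3.png',cv2.resize(s['color'][180:260,250:360],None,fx=5,fy=5,interpolation=2))
E
```

```text
t: 16.05
tool_pos: [458.7, -9.6, 112.9]
tcp_rot: [[-0.906, -0.054, 0.419], [-0.049, 0.999, 0.022], [-0.42, -0.0, -0.908]]
force: [-0.2, -0.4, -2.0]
width: 19.8
grip_force: 30.0
t: 16.88
tool_pos: [458.3, -10.5, 113.6]
tcp_rot: [[-0.906, -0.052, 0.42], [-0.048, 0.999, 0.021], [-0.421, -0.001, -0.907]]
force: [0.9, 0.1, -1.5]
width: 19.9
grip_force: 30.0
d [ 0.0087 -0.0014  0.001 ] r [-0.0006 -0.0019  0.    ] | dist 0.009 ang 0.1 tcp [451. -12. 109.]
```

View pics/f3.png

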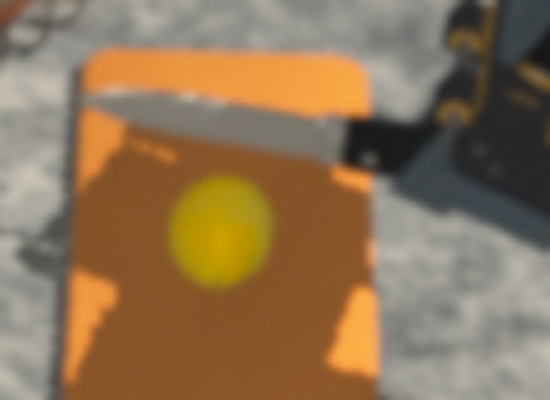

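The picture shows the blade (tip (82,100), front (343,140) in the crop) above the lemon at (221,232), with the middle of the edge at about (215,145). I'll check both on their planes.

Run:
```python
from h import *
s=cams.capture('scene')
e=tuple(yellow(s,(275,205,315,245))[1][0]);print('lemon',e,plane(s,*e,45))
for z in(105,112):print('edge mid',plane(s,293,209,z).round(), 'front',plane(s,250+340/5,180+165/5,z).round())
```

```text
lemon (293.7786560058594, 225.81594848632812) [562.90001084  -5.75184782  45.        ]
edge mid [569. -14. 105.] front [502. -17. 105.]
edge mid [568.  -8. 112.] front [501. -11. 112.]
```

```bash
python3 -c "
from rig import order
print(order.sign_off())"
```

```text
the job is handed in; nothing more can be done
None
```

The job is handed in at about 17 s of the 69 s: the lemon lies free on the board, and the big knife is held level, edge down, crossing it, with mid-edge about 7 mm from the lemon's centre and 110 mm up by camera estimate (no verdict was returned).

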